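# Line up the die plate of a jeweller's riveting press with a drift and bolt it

## Robot

A 6-joint arm with a two-finger parallel gripper is mounted at the origin on the work surface. World frame = base frame: x ahead of the robot, y to its left, z up, the work surface at z = 0. Lengths are in m, angles in rad, forces in N, time in s.
With the tool pointing down it reaches from about 0.35 to 0.975 m from the base axis. Payload 7.1 kg.
Tool frame: the origin (TCP) lies midway between the tips of the shut fingers; the grasp point (between the pads) lies 19 mm behind it; z points along the fingers, y is the line along which they close (so a half turn about z gives the same grasp; the last joint's range is limited). The gripper opens to 88 mm and grips with 3 to 60 N. Pads are 20 mm wide; open, the fingers measure 115 mm over their backs; the gripper's body (75 mm by 178 mm) begins 61 mm behind the grasp point.
Start: joints at [-0.019, 0.423, 1.63, -0, 1.089, -0.019], TCP at [0.625, 0, 0.223] pointing down, gripper open.
Joint ranges: [-3, 3], [-0.9, 2.11], [0.09, 2.58], [-1.31, 4.45], [0.11, 2.69], [-2.54, 2.54]. Speed limits (rad/s): [2.39, 2.39, 3.01, 3.14, 3.14, 3.14].

## Interface

Orientations are given as a unit quaternion [w, x, y, z].
In Python, from station import move_pose, movel, movej, command_gripper, wait, inverse_kinematics, read_camera, camera_info, MotionError, job_done, get_time, get_joint_pos, get_qvel, get_effort, get_tcp_pos, get_ee_rot, get_ft_force, get_ft_torque, get_grip_width, get_finger_force gives the robot as it stands. Calls block until the motion is done:
- move_pose(position, orientation): joint-space move of the TCP to a pose.
- movel(position, frame=None, v=0.15, until_force=None): straight line of the TCP; frame=None keeps the orientation; v is the mean speed in m/s. With until_force (N) it stops when the force on the tool has changed by that much, and returns True; else False.
- movej(angles): joint-space move.
- command_gripper(opening): opening from 0.0 (shut) to 1.0 (fully open); the grip force is fixed at half the most; returns when the fingers have stopped.
- wait(seconds).
- inverse_kinematics(position, orientation): joint angles nearest the present ones, or None.
- read_camera(name): name is "scene" or "side" or "wrist"; returns the picture (480x640x3 uint8, red, green, blue); there is no depth.
- camera_info(name): a dict with "intrinsics" (3x3 intrinsics, pixels), "T" (4x4, takes a point from camera to world coordinates); the wrist camera has in their place "tool_from_camera" (4x4, takes a point from camera to tool coordinates, whose origin is the TCP and whose axes are the flange's). Camera axes: x right, y up, looking along -z (the intrinsics and any distortion apply to the point x, -y, -z); pixel columns grow to the right and rows downward; lengths in m; the calibration is good to about 2 mm. A picture is of the moment at which its call begins: read the wrist's pose just before it. camera_info takes no time and is no camera call.
A pose or a line that the arm cannot do raises MotionError and nothing moves.
- job_done(): hands the job in; it is judged then, once.
Readings, each from a call of its own:
- get_time(): time.
- get_joint_pos(): joint angles.
- get_qvel(): joint speeds.
- get_effort(): joint torques, N m.
- get_tcp_pos(): TCP position.
- get_ee_rot(): TCP orientation.
- get_ft_force(): force on the tool from outside, world axes, zero at the start.
- get_ft_torque(): the same for the moment, N m.
- get_grip_width(): opening from 0.0 (shut) to 1.0 (fully open).
- get_finger_force(): force on a finger pad.
Only numpy, scipy, OpenCV 4.12 (cv2) and the standard library are available. Lean on these libraries where they do the work, as an engineer would, in place of code of your own. Each camera call takes 0.05 s, during which the arm holds its last target. There are 200 camera calls.

## Task

The die plate of the small riveting press has crept, so its bolt hole no longer lines up with the hole in the bed and the red mark is not under the punch. Push the tapered drift (blue handle) down through both holes until its collar sits on the plate, so that its taper levers the plate into line, then pull it out and stand it back in the wooden block. Drop the brass-headed bolt fully home in its place and let go, leaving the other things on the bench where they are.

Things in the scene. Friction and masses are not known exactly. Their poses are not given: they have to be found in the camera images.
- press: Small grey riveting press, fixed to the bench. Origin: on the vertical axis of the bolt hole in its bed, at bench level; z up. The bed is a block 40 mm high, x from -45 to +45 mm, y from -50 to +230 mm, with a round vertical through hole of 14 mm diameter at the origin. Guide rails 12 mm wide at x = +-38 mm reach 50 mm height. The column and head stand at y = 118 to 226 mm, 240 mm high (a lever knob up to 325 mm); the head and punch overhang the plate around y = 140 mm.
- bed_hole (a point): Centre of the top rim of the hole in the bed (14 mm diameter, 40 mm above the bench). Its axes are those of the press.
- punch_tip (a point): Tip of the fixed punch, pointing down, 85 mm above the bench, 140 mm along +y of the press from the bed hole.
- die_plate (a joint): Position of the aluminium die plate (60 x 215 x 10 mm) along +y of the press, m. 0: its hole is in line with the bed hole and its red mark under the punch; it starts at 0.0045 to 0.0065 and travels from -0.010 to +0.010. It slides stiffly (about 5 N), has no spring, stays where it is left and cannot lift.
- die_hole (a point): Centre of the top rim of the bolt hole in the die plate: 14 mm diameter, through the 10 mm plate, ringed with a thin yellow painted band of 24 mm outer diameter; rim 50 mm above the bench.
- die_mark (a point): Red dot (8 mm) on top of the 30 mm steel button on the die plate, 58 mm above the bench; 140 mm along +y of the press from the die hole.
- block: Fixed light-wood block 150 (x) x 60 (y) x 60 mm high; origin under its centre. Two vertical through holes of 15 mm diameter at x = -45 and +45 mm; the drift stands in one and the bolt in the other, either way round.
- block_hole0 (a point): Mouth centre of the block's hole at x = -45 mm, 60 mm above the bench.
- block_hole1 (a point): Mouth centre of the block's hole at x = +45 mm, 60 mm above the bench.
- drift: Tapered steel drift with a blue handle, loose, about 0.13 kg. Origin at the centre of its tip, z up along its axis towards the handle. Diameter 4 mm at the tip growing evenly to 13 mm at 32 mm, straight 13 mm up to 46 mm, collar 22 mm diameter from 46 to 52 mm, then a blue handle of 20 mm diameter from 52 to 110 mm. In the block or fully in the press its collar rests on the top face.
- bolt: Smooth unthreaded locking bolt, loose, about 0.11 kg. Origin at the centre of the foot of its shank, z up along its axis. Steel shank 12 mm diameter (1.5 mm chamfer at the foot), 44 mm long; brass flange 28 mm diameter from 44 to 49 mm; brass knob 20 mm diameter from 49 to 86 mm. Fully home its flange lies on the die plate, foot 6 mm above the bench; it needs no turning.
- tin_red: Bystander: round clear tin of red beads, 62 mm wide, 29 mm high, origin under its centre.
- tin_copper: Bystander: round clear tin of copper-coloured beads, 54 mm wide, 25 mm high, origin under its centre.
- tin_gold: Bystander: round clear tin of gold-coloured beads, 66 mm wide, 31 mm high, origin under its centre.
- pliers: Bystander: pliers with blue handles lying flat, 165 mm long, 18 mm high; x towards the jaws.
- mandrel: Bystander: steel ring mandrel lying along its x, 290 mm long, up to 24 mm thick.
- hammer: Bystander: small hammer lying along its x.
There are look-alikes about, which are no part of the job. Several things have the shape of the drift; the one meant has the colours described above.

How it is judged:
By the outcome, as a careful person would: the job done as asked, in the order asked, and still so for the second after the job is handed in, with the robot touching nothing.
It also fails if it takes over 64 s, if anything falls off the work surface, if the arm or the gripper's body presses on something with over 40 N, if the wrist force passes 120 N, or if a joint passes its speed limit or range.

## Working session

There is one attempt and no reset: what is moved stays moved. The work goes in short steps, each a Python script; the robot and the scene stay as the last script left them, time stands still between calls to the robot, and variables do not carry over. Pictures are saved under pics/ and viewed, at most 10 in all, crops included, and the job is handed in when it is done.

```bash
ls; mkdir -p pics; python3 - <<'E'
from station import *
import cv2,numpy as np
for n in("scene","side"):
    im=read_camera(n);cv2.imwrite(f"pics/{n}0.png",im[:,:,::-1]);i=camera_info(n);print(n,{k:np.round(v,4).tolist() if not isinstance(v,str) else v for k,v in i.items()})
print({k:np.round(v,4).tolist() for k,v in camera_info("wrist").items() if not isinstance(v,str)},get_ee_rot(),get_time())
E
```

```text
pics
scene {'intrinsics': [[581.6059, 0.0, 322.8863], [0.0, 581.6059, 243.2516], [0.0, 0.0, 1.0]], 'T': [[-0.5552, -0.4648, 0.6897, 1.5164], [0.8314, -0.2866, 0.4761, 0.6056], [-0.0236, 0.8378, 0.5455, 0.8147], [0.0, 0.0, 0.0, 1.0]]}
side {'intrinsics': [[597.8731, 0.0, 318.6426], [0.0, 597.8731, 236.1375], [0.0, 0.0, 1.0]], 'T': [[0.5634, 0.5111, -0.6491, -0.3808], [-0.8261, 0.334, -0.454, -0.7088], [-0.0152, 0.792, 0.6104, 0.981], [0.0, 0.0, 0.0, 1.0]]}
{'intrinsics': [[392.6555, 0.0, 317.7592], [0.0, 392.6555, 237.5402], [0.0, 0.0, 1.0]], 'tool_from_camera': [[0.0006, 0.9643, 0.2647, 0.0727], [1.0, -0.0004, -0.0007, 0.0007], [-0.0006, 0.2647, -0.9643, -0.1618], [0.0, 0.0, 0.0, 1.0]]} [-5.01765568e-04  7.07102149e-01  7.07111062e-01 -4.95235000e-04] 0.1
```

View pics/scene0.png

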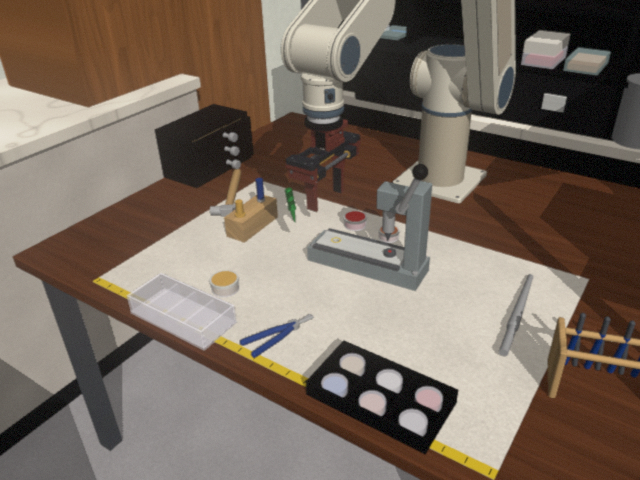

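View pics/side0.png

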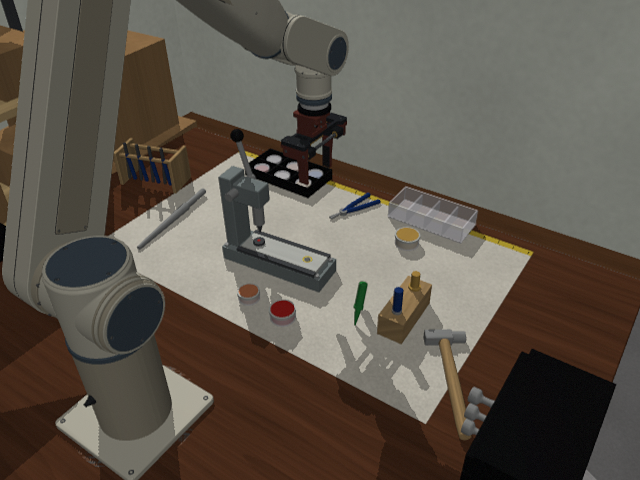

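The scene view shows the press at about (370,250), with its yellow-ringed hole at (336,240). The block is at (252,215), with a blue handle at (260,188) and a brass knob at (240,207).

Drift-shaped candidates:
- Blue in the block: scene (260,188), side (398,299).
- Green: scene (290,203), side (360,300).
- Blue ones in the rack: scene (580–630,340), side (150,165).

The one in the block fits, because it has a blue handle and stands in the wooden block next to the bolt.

```bash
cat > h.py <<'E'
import cv2,numpy as np
from station import *
from scipy.spatial.transform import Rotation as R
def quat2R(q): return R.from_quat([q[1],q[2],q[3],q[0]]).as_matrix()
def campose(n):
    i=camera_info(n)
    if n!="wrist": return i["intrinsics"],np.array(i["T"]),i
    T=np.eye(4);T[:3,:3]=quat2R(get_ee_rot());T[:3,3]=get_tcp_pos()
    return i["intrinsics"],T@np.array(i["tool_from_camera"]),i
def ray(K,T,uv):
    K=np.array(K);d=np.array([(uv[0]-K[0,2])/K[0,0],-(uv[1]-K[1,2])/K[1,1],-1.])
    return T[:3,3],T[:3,:3]@d
def onz(K,T,uv,z):
    o,d=ray(K,T,uv);return o+d*(z-o[2])/d[2]
def proj(K,T,p):
    c=np.linalg.inv(T)@np.append(p,1);return np.array([K[0][2]+K[0][0]*c[0]/-c[2],K[1][2]-K[1][1]*c[1]/-c[2]])
def tri(r1,r2):
    (a,u),(b,v)=r1,r2;u=u/np.linalg.norm(u);v=v/np.linalg.norm(v)
    s=np.linalg.lstsq(np.c_[u,-v],b-a,rcond=None)[0];p,q=a+u*s[0],b+v*s[1]
    return (p+q)/2,np.linalg.norm(p-q)
def blobs(im,lo,hi,roi=None,amin=4):
    m=cv2.inRange(cv2.cvtColor(im,cv2.COLOR_RGB2HSV),np.array(lo),np.array(hi))
    if roi: 
        k=np.zeros_like(m);x0,y0,x1,y1=roi;k[y0:y1,x0:x1]=255;m&=k
    n,l,s,c=cv2.connectedComponentsWithStats(m)
    return sorted([(int(s[i,4]),np.round(c[i],1).tolist(),s[i,:4].tolist()) for i in range(1,n) if s[i,4]>=amin],reverse=True),m
E
python3 - <<'E'
from h import *
S=cv2.imread("pics/scene0.png")[:,:,::-1].copy();D=cv2.imread("pics/side0.png")[:,:,::-1].copy()
roi={"blue":((250,170,275,205),(385,280,410,320)),"brass":((225,190,250,222),(405,265,425,295)),"ring":((325,230,350,250),(295,250,320,270)),"mark":((375,240,400,262),(250,230,270,250))}
hsv={"blue":((105,100,40),(130,255,255)),"brass":((12,110,60),(28,255,255)),"ring":((18,60,80),(35,255,255)),"mark":((0,90,40),(10,255,255))}
for k in roi:
    b=[];
    for n,im,r in(("scene",S,roi[k][0]),("side",D,roi[k][1])):
        bl,_=blobs(im,*hsv[k],r);print(k,n,bl[:3]);K,T,_=campose(n);b.append((K,T,bl[0][1]) if bl else None)
    if all(b): print("  ",np.round(tri(ray(*b[0]),ray(*b[1])),4) if 0 else tri(ray(*b[0]),ray(*b[1])), [onz(*x,0.05).round(4).tolist() for x in b])
a=cv2.resize(S[165:275,200:440],None,fx=3.3,fy=2.7*1.22,interpolation=cv2.INTER_CUBIC)[:, :792]
c=cv2.resize(D[230:350,220:460],None,fx=3.3,fy=2,interpolation=cv2.INTER_CUBIC)[:, :792]
v=np.vstack([a,c])[:600];cv2.imwrite("pics/crop1.png",v[:,:,::-1])
E
```

```text
blue scene [(102, [259.4, 187.7], [256, 178, 7, 21])]
blue side [(182, [397.9, 299.3], [393, 287, 10, 25])]
   (array([ 0.47089076, -0.31618793,  0.09621446]), np.float64(0.0008808173054987876)) [[0.4038, -0.376, 0.05], [0.515, -0.2953, 0.05]]
brass scene [(282, [240.3, 211.4], [226, 200, 24, 22]), (83, [230.2, 195.2], [225, 190, 11, 13])]
brass side [(371, [414.3, 284.8], [405, 271, 20, 24])]
   (array([ 0.55927397, -0.31175383,  0.06825048]), np.float64(0.0002176811559605061)) [[0.5358, -0.3341, 0.05], [0.5782, -0.3039, 0.05]]
ring scene [(31, [335.6, 239.6], [331, 237, 10, 6])]
ring side [(39, [306.8, 258.9], [302, 256, 11, 7])]
   (array([ 0.51908382, -0.04399207,  0.04986129]), np.float64(0.0015290255821659821)) [[0.5197, -0.0445, 0.05], [0.5185, -0.0434, 0.05]]
mark scene [(9, [389.3, 250.9], [388, 250, 4, 3])]
mark side [(6, [258.5, 239.7], [257, 239, 4, 2])]
   (array([0.50565427, 0.09540885, 0.05828749]), np.float64(0.0007574332945374052)) [[0.4949, 0.0896, 0.05], [0.5135, 0.103, 0.05]]
```

View pics/crop1.png

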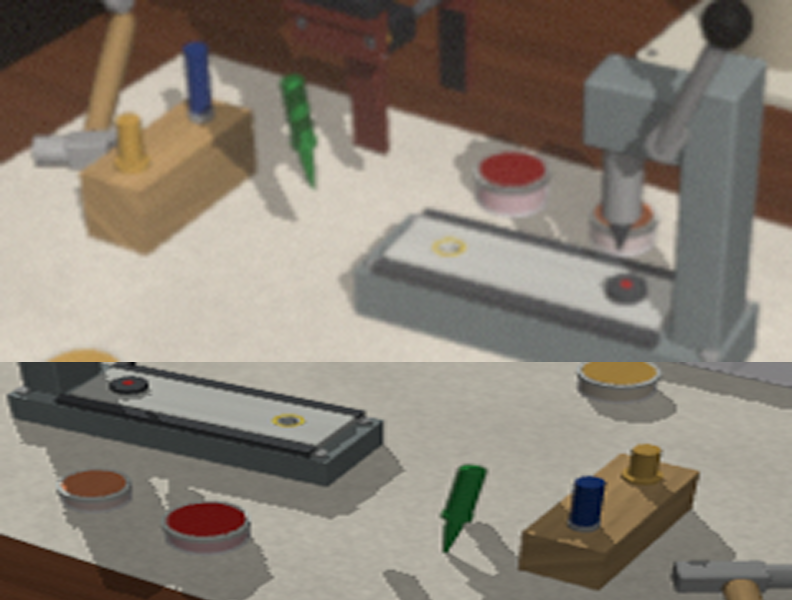

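The crop confirms it: the blue-handled drift stands in the wooden block beside the brass bolt. The green one is a look-alike. Next I'll take close views of the block and the press with the wrist camera, keeping the camera on the side away from the press head.

```bash
cat >> h.py <<'E'
def Q(deg):  # tool down, tool x at world angle deg
    a=np.radians(deg);x=np.array([np.cos(a),np.sin(a),0]);z=np.array([0,0,-1.]);M=np.c_[x,np.cross(z,x),z]
    q=R.from_matrix(M).as_quat();return np.array([q[3],q[0],q[1],q[2]])
E
python3 - <<'E'
from h import *
K1,T1,_=campose("scene");K2,T2,_=campose("side")
for a,b in(((289,188),(361,284)),((293,221),(357,325))): print("green",tri(ray(K1,T1,a),ray(K2,T2,b)))
for y in(-45,-35,0,225,215,90):
    r=[inverse_kinematics(p,Q(y)) for p in((0.471,-.316,.08),(.56,-.312,.22),(.519,-.044,.06),(.519,-.044,.25))]
    print(y,[None if q is None else np.round(q,2).tolist() for q in r])
E
```

```text
green (array([ 0.45387946, -0.23212318,  0.11066909]), np.float64(0.003310054445833746))
green (array([ 0.43794145, -0.2363137 ,  0.00096213]), np.float64(0.0007640386018288825))
-45 [[-0.61, 0.54, 1.84, -0.0, 0.76, 1.74], [-0.53, 0.45, 1.59, -0.0, 1.1, 1.83], [-0.11, 0.53, 1.95, -0.0, 0.66, 2.25], [-0.11, 0.24, 1.83, -0.0, 1.07, 2.25]]
-35 [[-0.61, 0.54, 1.84, -0.0, 0.76, 1.57], [-0.53, 0.45, 1.59, -0.0, 1.1, 1.65], [-0.11, 0.53, 1.95, -0.0, 0.66, 2.07], [-0.11, 0.24, 1.83, -0.0, 1.07, 2.07]]
0 [[-0.61, 0.54, 1.84, -0.0, 0.76, 0.96], [-0.53, 0.45, 1.59, -0.0, 1.1, 1.04], [-0.11, 0.53, 1.95, -0.0, 0.66, 1.46], [-0.11, 0.24, 1.83, -0.0, 1.07, 1.46]]
225 [None, None, [-0.11, 0.53, 1.95, -0.0, 0.66, -2.46], [-0.11, 0.24, 1.83, -0.0, 1.07, -2.46]]
215 [None, None, [-0.11, 0.53, 1.95, -0.0, 0.66, -2.29], [-0.11, 0.24, 1.83, -0.0, 1.07, -2.29]]
90 [[-0.61, 0.54, 1.84, -0.0, 0.76, -0.61], [-0.53, 0.45, 1.59, -0.0, 1.1, -0.53], [-0.11, 0.53, 1.95, -0.0, 0.66, -0.11], [-0.11, 0.24, 1.83, -0.0, 1.07, -0.11]]
```

View poses.

```bash
python3 - <<'E'
from h import *
q=Q(-45);ims=[]
command_gripper(0.55)
for n,p in(("press",(.519,-.044,.20)),("block",(.515,-.314,.24))):
    move_pose(p,q);wait(.2);K,T,_=campose("wrist");im=read_camera("wrist");cv2.imwrite(f"pics/w_{n}.png",im[:,:,::-1])
    np.savez(f"w_{n}.npz",K=K,T=T);ims.append(im)
    pts=[(.519,-.044,.05),(.5057,.0954,.058)] if n=="press" else [(.471,-.316,.124),(.56,-.312,.102)]
    print(n,[proj(K,T,np.array(x)).round(0).tolist() for x in pts],get_time())
cv2.imwrite("pics/w2.png",cv2.resize(np.hstack(ims),(800,300),interpolation=cv2.INTER_AREA)[:,:,::-1])
E
```

```text
press [[319.0, 222.0], [216.0, 346.0]] 3.0833
block [[364.0, 270.0], [277.0, 186.0]] 4.3917
```

View pics/w2.png

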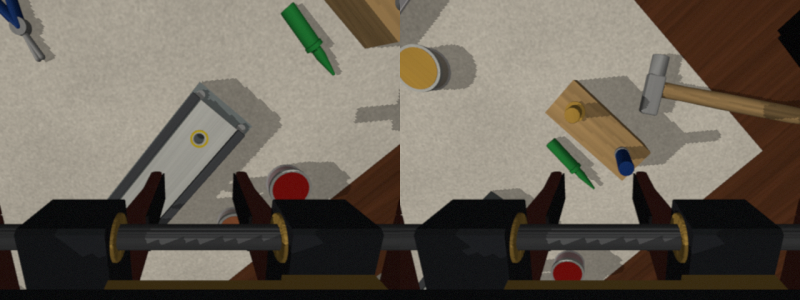

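```bash
python3 - <<'E'
from h import *
def ld(n):
    z=np.load(f"w_{n}.npz");return z["K"],z["T"],cv2.imread(f"pics/w_{n}.png")[:,:,::-1].copy()
Kp,Tp,P=ld("press");Kb,Tb,B=ld("block")
print("proj green",proj(Kb,Tb,[.454,-.232,.11]),proj(Kb,Tb,[.438,-.236,0]))
for n in("scene","side"):
    im=read_camera(n);print(n,blobs(im,(45,80,30),(80,255,255))[0][:2])
print(blobs(B,(45,80,30),(80,255,255))[0][:2])
# ring
b,m=blobs(P,(18,70,80),(35,255,255),(290,200,350,245));print("ring",b[:3])
ys,xs=np.nonzero(m);hull=cv2.convexHull(np.c_[xs,ys].astype(np.int32));e=cv2.fitEllipse(hull);print(e,onz(Kp,Tp,e[0],.05))
print("width mm",[np.linalg.norm(onz(Kp,Tp,(e[0][0]+s,e[0][1]),.05)-onz(Kp,Tp,(e[0][0]-s,e[0][1]),.05)) for s in (e[1][0]/2,)])
b,mb=blobs(B,(105,90,30),(130,255,255),(330,220,400,300));print("blue",b[:2])
b,mk=blobs(B,(12,110,60),(30,255,255),(250,145,310,205));print("brass",b[:3])
a=cv2.resize(B[150:300,250:400],(600,600),interpolation=cv2.INTER_CUBIC)
cv2.imwrite("pics/c3.png",np.hstack([cv2.resize(B[140:300,240:400],(400,400),interpolation=cv2.INTER_CUBIC),cv2.resize(P[190:255,285:350],(400,400),interpolation=cv2.INTER_CUBIC)])[:,:,::-1])
E
```

```text
proj green [302.17698122 345.04672123] [318.83855885 299.43379403]
scene [(158, [275.3, 230.6], [264, 221, 27, 19])]
side [(243, [373.3, 302.6], [357, 290, 30, 29])]
[(1462, [268.4, 256.8], [235, 222, 76, 80])]
ring [(337, [318.5, 221.8], [304, 208, 30, 29])]
((318.3724670410156, 221.77366638183594), (29.13726043701172, 29.83399772644043), 86.4647445678711) [ 0.51964058 -0.04395692  0.05      ]
width mm [np.float64(0.023733169581547437)]
blue [(865, [358.9, 260.1], [345, 239, 29, 42])]
brass [(3388, [280.3, 175.3], [250, 145, 60, 60])]
```

View pics/c3.png

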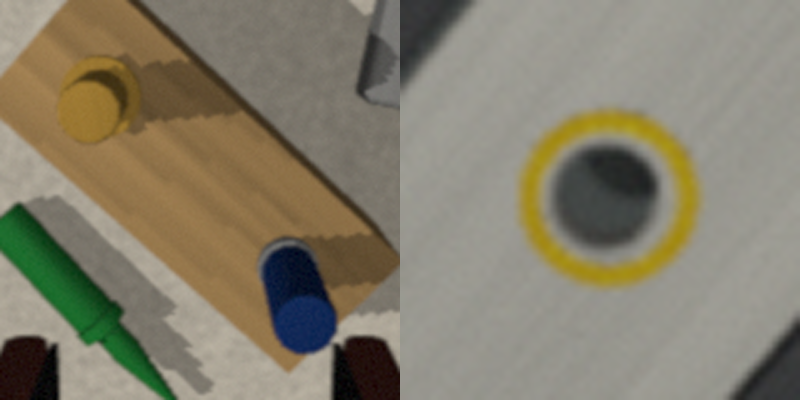

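In the crop, the blue handle top is at full-image (362,270) and the brass knob top at (275.6,184). The die-hole ring is centred at (318,222), with the bed hole showing dark towards −y, as expected from the creep. The green look-alike has toppled by itself and now lies flat next to the block. Next step is to grasp the drift.

```bash
python3 - <<'E'
from h import *
z=np.load("w_block.npz");d=onz(z["K"],z["T"],(362,270),.124);b=onz(z["K"],z["T"],(275.6,184),.102)
print(d,b,np.linalg.norm((d-b)[:2]),np.degrees(np.arctan2(*(b-d)[1::-1])))
np.save("db.npy",[d,b])
q=Q(-45)
move_pose((d[0],d[1],.16),q);f0=get_ft_force();movel((d[0],d[1],.080),v=.1,until_force=8)
print(get_tcp_pos(),get_ft_force()-f0)
command_gripper(0.0);print("w",get_grip_width()*88,get_finger_force(),get_ft_force()-f0)
movel((d[0],d[1],.21),v=.15);print(get_grip_width()*88,get_ft_force()-f0)
h=np.array([.5196,-.0440]);y=np.array([-.0957,.9954]);a=h-.003*y
move_pose((a[0],a[1],.150),q);wait(.2);print(get_tcp_pos(),get_time())
S=read_camera("scene");D=read_camera("side")
cv2.imwrite("pics/s4.png",S[:,:,::-1]);cv2.imwrite("pics/d4.png",D[:,:,::-1])
k=[]
for n,im in(("scene",S),("side",D)):
    K,T,_=campose(n);u=proj(K,T,[a[0],a[1],.084]);print(n,u);x,yy=u.astype(int);c=im[yy-40:yy+50,x-45:x+45];k.append(cv2.resize(c,(400,400),interpolation=cv2.INTER_CUBIC));print("origin",x-45,yy-40)
cv2.imwrite("pics/c4.png",np.hstack(k)[:,:,::-1])
E
```

```text
[ 0.47207924 -0.31515082  0.124     ] [ 0.56183557 -0.31224262  0.102     ] 0.08980342851953346 1.8557943561159873
[ 0.47257181 -0.31543925  0.08055178] [-0.41174755 -0.78298067  0.23105211]
w 19.38805768785703 29.999891817569733 [-1.99629233 -1.00010994  2.05155186]
20.04712004412985 [-0.22493432 -0.43800124 -1.9892143 ]
[ 0.52014591 -0.04815034  0.15024525] 8.75
scene [334.52142479 227.4217915 ]
origin 289 187
side [307.94404786 248.21256041]
origin 262 208
```

View pics/c4.png

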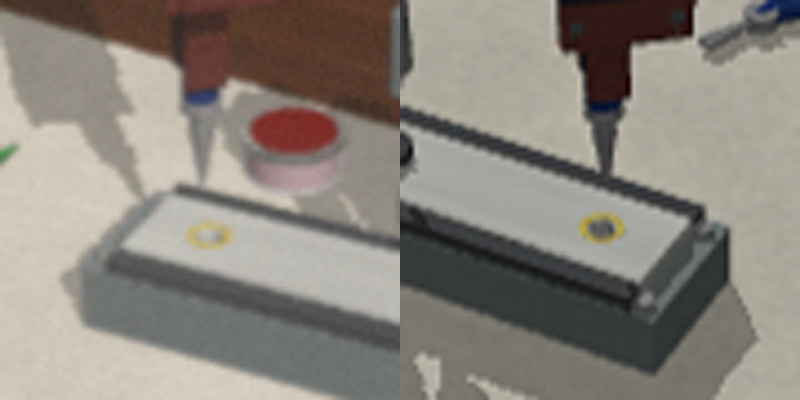

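Both views put the tip where I predicted it: scene (334.7,228.6), side (308.3,248.0), within about 1 px, so it hangs over the hole. I'll push it down in steps, correcting sideways from the measured force.

```bash
cat > ins.py <<'E'
from h import *
Y=np.array([-.0957,.9954])
def go(tgt,z,v=.05,uf=None): 
    return movel((tgt[0],tgt[1],z),v=v,until_force=uf)
E
python3 - <<'E'
from ins import *
h=np.array([.5196,-.0440]);a=h-.0028*Y
c=a.copy()
go(c,.125,.1);e=a-get_tcp_pos()[:2];print("err",e);c=a+e   # cancel standing error
go(c,.122,.03);wait(.1);print(get_tcp_pos());f0=get_ft_force();np.save("f0.npy",f0)
for z in(.110,.104,.098,.093,.089):
    s=go(c,z,.04,25);wait(.1);f=get_ft_force()-f0
    print(z,s,get_tcp_pos().round(4),f.round(1),round(get_grip_width()*88,2))
    if s: break
    c=c+np.clip(f[:2]*.0001,-.001,.001)
np.save("c.npy",c);print(get_time())
E
```

```text
err [3.14550740e-04 7.34826399e-05]
[ 0.52040524 -0.04672462  0.12232567]
0.11 False [ 0.5202 -0.0467  0.1099] [-0.3  0.4  0.1] 19.62
0.104 False [ 0.5201 -0.0467  0.1039] [-0.5  0.6 -1.2] 19.53
0.098 False [ 0.52   -0.0466  0.0979] [0.4 1.  0.3] 19.89
0.093 False [ 0.5201 -0.0467  0.0928] [ 0.6 -2.5 -1.9] 19.89
0.089 False [ 0.5201 -0.0471  0.0889] [-0.7 -3.7  0.2] 20.03
11.675
```

```bash
python3 - <<'E'
from ins import *
c=np.load("c.npy");f0=np.load("f0.npy")
for z in(.0865,.084,.0815,.079,.077,.075,.073,.071,.0695,.067):
    s=go(c,z,.04,45);wait(.08);f=get_ft_force()-f0
    print(z,s,get_tcp_pos().round(4),f.round(1),round(get_grip_width()*88,2),c.round(4))
    if s: break
    c=c+np.clip(f[:2]*.00012,-.0012,.0012)
np.save("c.npy",c);print(get_time())
im=read_camera("scene");D=read_camera("side")
cv2.imwrite("pics/c5.png",np.hstack([cv2.resize(im[185:285,290:430],(400,300),interpolation=cv2.INTER_CUBIC),cv2.resize(D[190:290,230:370],(400,300),interpolation=cv2.INTER_CUBIC)])[:,:,::-1])
E
```

```text
0.0865 False [ 0.5201 -0.0474  0.0868] [-1.9 -4.2  5.1] 19.7 [ 0.5201 -0.0471]
0.084 False [ 0.52   -0.0478  0.0844] [-1.7 -3.9  6.5] 19.55 [ 0.5199 -0.0476]
0.0815 False [ 0.5198 -0.0483  0.0818] [-0.6 -3.3  4.5] 19.38 [ 0.5197 -0.0481]
0.079 False [ 0.5198 -0.0487  0.0792] [-2.  -3.9  3.8] 19.87 [ 0.5196 -0.0485]
0.077 False [ 0.5197 -0.049   0.0773] [-1.5 -3.5  6.2] 19.82 [ 0.5194 -0.049 ]
0.075 False [ 0.5197 -0.0494  0.0753] [ 0.2 -2.3  6.1] 19.49 [ 0.5192 -0.0494]
0.073 False [ 0.5197 -0.0497  0.0731] [ 0.5 -2.4  3.8] 19.41 [ 0.5192 -0.0497]
0.071 False [ 0.5196 -0.0499  0.0711] [ 1.2 -1.   4.1] 19.59 [ 0.5193 -0.05  ]
0.0695 False [ 0.5198 -0.05    0.0701] [-0.1 -1.7 11.4] 19.76 [ 0.5194 -0.0501]
0.067 False [ 0.5204 -0.0504  0.0691] [-4.3 -1.4 26.2] 19.55 [ 0.5194 -0.0503]
15.0083
```

View pics/c5.png

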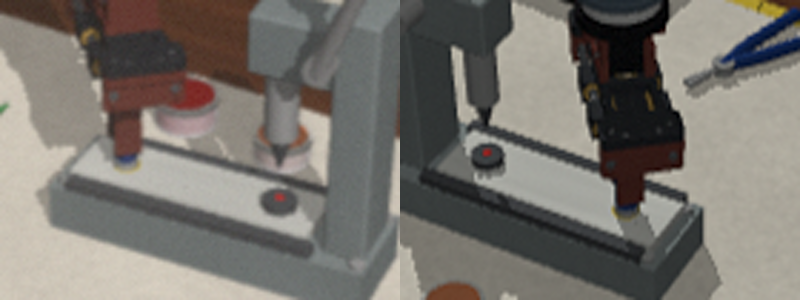

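The collar touched down at TCP z≈0.070 against the expected 0.0706, and the force rose to 26 N. The picture shows the collar on the plate. Now I'll pull the drift out and stand it back in the block.

```bash
python3 - <<'E'
from ins import *
c=np.load("c.npy");q=Q(-45);p=get_tcp_pos()
movel((.5197,-.0499,.0705),v=.05);print("home rel",get_ft_force()-np.load("f0.npy"))
movel((.5197,-.0499,.150),v=.06);print("out",get_ft_force()-np.load("f0.npy"),get_grip_width()*88)
g=np.array([.4726,-.3154])
movel((.5197,-.0499,.20),v=.15)
move_pose((g[0],g[1],.20),q);wait(.1);e=g-get_tcp_pos()[:2];c=g+e;print("err",e)
movel((c[0],c[1],.14),v=.1);wait(.1);print(get_tcp_pos());f0=get_ft_force()
for z in(.12,.11,.10,.092,.086,.083,.0805,.079):
    s=go(c,z,.06,15);f=get_ft_force()-f0;print(z,s,get_tcp_pos().round(4),f.round(1))
    if s: break
    c=c+np.clip(f[:2]*.0001,-.001,.001)
print(get_time())
E
```

```text
home rel [ 1.20298584 -3.18242816  5.34561522]
out [0.92723188 1.08059923 0.10859335] 19.595409207041502
err [-0.00043048 -0.0014198 ]
[ 0.47268511 -0.31712704  0.14077373]
0.12 False [ 0.4719 -0.3166  0.1195] [ 1.2 -1.3 -0.2]
0.11 False [ 0.472  -0.3168  0.1095] [-0.6  0.2  0.3]
0.1 False [ 0.4719 -0.3167  0.0994] [-0.2  0.5 -1.2]
0.092 False [ 0.4719 -0.3167  0.0915] [ 0.5 -0.5  0. ]
0.086 False [ 0.4721 -0.3168  0.0856] [ 0.4  1.3 -1.1]
0.083 False [ 0.4723 -0.3168  0.0829] [-0.4 -0.2 -0.2]
0.0805 False [ 0.4722 -0.3168  0.0804] [-0.  -0.4 -1.1]
0.079 False [ 0.4725 -0.317   0.0793] [-0.6 -0.2  3. ]
21.7167
```

```bash
python3 - <<'E'
from ins import *
q=Q(-45);p=get_tcp_pos()
command_gripper(.55);movel((p[0],p[1],.20),v=.2)
d,b=np.load("db.npy")
move_pose((b[0],b[1],.20),q);wait(.25);print(get_tcp_pos())
W=read_camera("wrist");cv2.imwrite("pics/w6.png",W[:,:,::-1])
K,T,_=campose("wrist");print(proj(K,T,[d[0],d[1],.124]),proj(K,T,[b[0],b[1],.102]),get_time(),blobs(W,(105,90,30),(130,255,255),amin=100)[0][:3])
cv2.imwrite("pics/c6.png",cv2.resize(W[100:360,160:500],(680,520))[:,:,::-1])
E
```

```text
[ 0.5606687  -0.31237817  0.19968878]
[415.03754728 335.13749369] [317.78270677 238.61427036] 23.8667 []
```

View pics/c6.png

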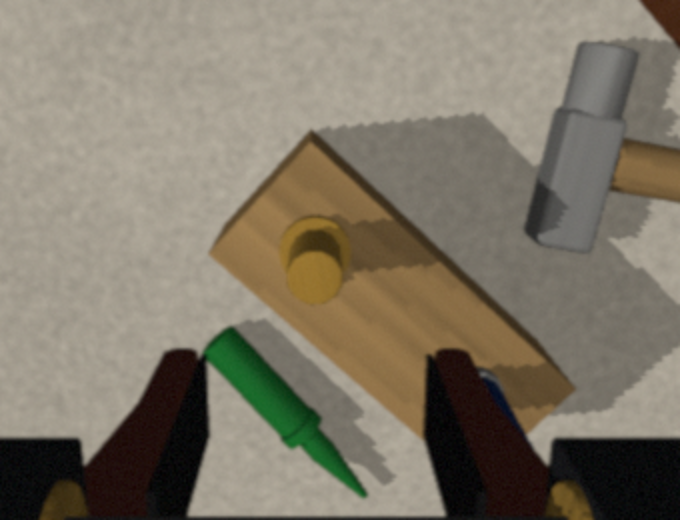

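The drift is back in the block, its collar visible at crop (487,375). The bolt knob top is at full-image (316,240), where I predicted it. Next I'll take the bolt and insert it.

```bash
python3 - <<'E'
from ins import *
q=Q(-45);K,T,_=campose("wrist");b=onz(K,T,(316.5,240),.102)[:2];print(b)
e=b-get_tcp_pos()[:2]
f0=get_ft_force();movel((b[0],b[1],.12),v=.15);wait(.1);c=b+(b-get_tcp_pos()[:2])
s=movel((c[0],c[1],.071),v=.08,until_force=8);print(s,get_tcp_pos())
command_gripper(0);print(get_grip_width()*88,get_finger_force(),get_tcp_pos())
p=get_tcp_pos()
movel((p[0],p[1],.16),v=.12);movel((p[0],p[1],.20),v=.2)
g=np.array([.5197,-.0499])
move_pose((g[0],g[1],.15),q);wait(.3);c=g+(g-get_tcp_pos()[:2]);movel((c[0],c[1],.125),v=.08);wait(.25);print(get_tcp_pos(),get_time(),get_grip_width()*88)
k=[]
for n in("scene","side"):
    im=read_camera(n);K,T,_=campose(n);u=proj(K,T,[g[0],g[1],.07]);x,y=u.astype(int);print(n,u,x-45,y-40)
    k.append(cv2.resize(im[y-40:y+50,x-45:x+45],(400,400),interpolation=cv2.INTER_CUBIC))
cv2.imwrite("pics/c7.png",np.hstack(k)[:,:,::-1])
E
```

```text
[ 0.56176036 -0.31092047]
False [ 0.56109508 -0.31047342  0.07095129]
19.48914607844207 30.000297725200653 [ 0.56101068 -0.31053244  0.07131731]
[ 0.51970421 -0.04908789  0.12538839] 29.275 19.50533423506945
scene [333.62311413 231.99592933] 288 191
side [309.04107841 253.20104775] 264 213
```

View pics/c7.png

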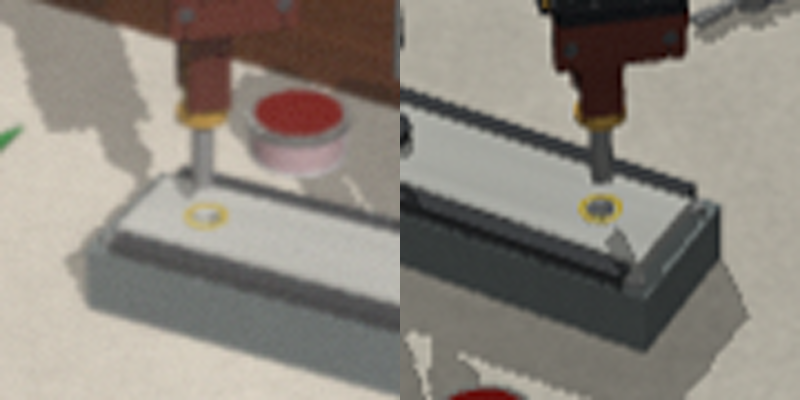

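In both views the shank foot is over the ring: scene (333.7,233.8), side (309,253.5), against predicted (333.6,232) and (309,253.2). Insert.

```bash
python3 - <<'E'
from ins import *
g=np.array([.5197,-.0499]);c=g+np.array([0,-.0004]);f0=get_ft_force()
for z in(.110,.105,.101,.097,.092,.087,.081,.075,.069,.065,.062,.0605):
    s=go(c,z,.05,15);wait(.06);f=get_ft_force()-f0;print(z,s,get_tcp_pos().round(4),f.round(1))
    if s: break
    c=c+np.clip(f[:2]*.0001,-.001,.001)
print(get_time())
E
```

```text
0.11 False [ 0.5196 -0.0503  0.1098] [0.2 0.7 1.1]
0.105 False [ 0.5202 -0.0503  0.1052] [1.5 0.3 1.8]
0.101 False [ 0.5193 -0.0502  0.1007] [-0.3  0.1 -0.3]
0.097 False [ 0.5195 -0.0501  0.0966] [ 0.9  1.4 -0. ]
0.092 False [ 0.5198 -0.05    0.0918] [ 0.6  0.3 -0.3]
0.087 False [ 0.5199 -0.05    0.0868] [ 0.6 -0.   0.2]
0.081 False [ 0.52   -0.05    0.0808] [ 0.6 -0.1 -0.7]
0.075 False [ 0.5201 -0.0501  0.0748] [ 0.7 -0.2  1. ]
0.069 False [ 0.5202 -0.0501  0.0688] [-0.1  0.6 -1.1]
0.065 False [ 0.5202 -0.05    0.0649] [ 0.4  0.4 -0.9]
0.062 False [ 0.5201 -0.0499  0.0619] [-0.   1.  -0.3]
0.0605 False [ 0.5203 -0.0499  0.0607] [-1.6  1.2  3.9]
33.325
```

```bash
python3 - <<'E'
from ins import *
p=get_tcp_pos();command_gripper(.5);movel((p[0],p[1],.17),v=.12);move_pose((.53,-.2,.26),Q(-45));wait(.3)
S=read_camera("scene");D=read_camera("side")
v=np.vstack([cv2.resize(S[175:285,220:440],(600,300),interpolation=cv2.INTER_CUBIC),cv2.resize(D[225:345,210:450],(600,300),interpolation=cv2.INTER_CUBIC)])
cv2.imwrite("pics/c8.png",v[:,:,::-1])
# flange/knob and mark positions
o=[]
for k,lo,hi,r in(("knob",(12,110,60),(30,255,255),((320,205,350,250),(295,230,325,268))),("mark",(0,90,40),(10,255,255),((375,240,400,262),(250,230,270,250)))):
    x=[(campose(n)[0],campose(n)[1],blobs(im,lo,hi,rr,3)[0][0][1]) for n,im,rr in(("scene",S,r[0]),("side",D,r[1]))]
    print(k,[i[2] for i in x],tri(ray(*x[0]),ray(*x[1])))
print(get_time())
E
```

```text
knob [[333.3, 233.1], [309.1, 253.9]] (array([ 0.52048122, -0.04991266,  0.0672895 ]), np.float64(0.0007686779395852967))
mark [[387.2, 250.4], [260.0, 240.3]] (array([0.50600769, 0.09045037, 0.05820938]), np.float64(0.0014198357631397818))
36.1083
```

View pics/c8.png

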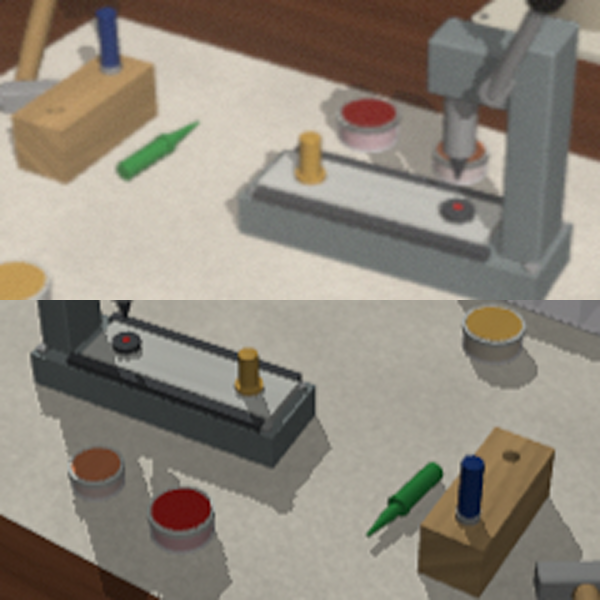

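The bolt is home: its flange lies on the plate, with the knob seen at scene (333,233) and side (309,254). The drift stands upright in the block, and the red mark has moved 5 mm along −y to under the punch. The tins and hammer in view are where they were.

```bash
python3 -c "
from station import *
print(job_done())"
```

```text
the job is handed in; nothing more can be done
None
```

The die plate is back in line, the drift stands in the wooden block again, the bolt is fully home and released, and the job was handed in at about 36 s; the green look-alike toppled by itself early on, before the arm came near it.

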